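# Slide the bench-pin board home and bolt it

## Task

At the goldsmith's bench, push the wooden bench-pin board along its steel rails with your fingertips, without lifting it, until you feel all four feet drop into the notches and it sits down level. Then push the steel bolt by its upright tab fully home over the board to lock it in place, and take your hand away. Leave the jar, the doming block, the brass weight and the hammer where they are.

Things in the scene. Friction and masses are not known exactly. Their poses are not given: they have to be found in the camera images.
- rail_bed: Fixed dark steel bed, 400 mm long (x), 134 wide (y); origin: centre of its underside, z up. Along x run an inner rail pair (|y| 14-35 mm) and an outer pair (|y| 35-56), tops at z = 18. Each rail has one notch, 18 mm long, 8 deep: inner rails at x = +130 mm, outer at x = +10. Side lips (|y| 57-67, tops at z = 34) guide the board with 2 mm play a side; the ends are open.
- rail_end (a point): Middle of the bed's +x end, at rail-top height (x = +200 mm, z = 18 in the bed's frame). The board slides towards it from the other end. The rails run on 55 mm past the seated board with no end stop: only the notches stop it.
- pin_board: Loose light-wood board, 150 (x) x 110 x 16 mm, 0.2-0.45 kg, 14 mm slot 50 deep in its leading (+x) end; axes along rail_bed's. Four steel feet, 10 mm high, 12 long, at x = +60, y = +-25 and x = -60, y = +-45. Origin: centre, at the feet's undersides; wood spans z = 10-26. It starts on the rails on the bed's -x side, origin at z = 18 in the bed's frame. Slides with up to about 6 N of friction.
- push_edge (a point): Middle of the board's trailing edge face, 75 mm behind its centre (-x), at half the wood's thickness (18 mm above the undersides of the feet): 36 mm above the bench while it slides, 28 mm when seated.
- seat (a point): Where the board's origin lies once seated: x = +70 mm, y = 0, z = 10 mm in the bed's frame. There (notch play +-3 mm along x) all four feet drop 8 mm together, the wood's top sinks from z = 44 to 36 mm, and the notch walls stop it firmly. Pushed faster than about 0.1 m/s it may skip over the notches.
- bolt (a joint): Flat steel sliding bolt on the bed's -y side at x = +70 mm. Value: travel in m towards the bed's +y; 0 open (it starts within 8 mm of that), 0.036 fully home at its stop. About 1.5 N of friction; stays where left. Its 8 mm bar (z 39-47 mm) passes 3 mm over the seated board and overlaps it by 23 mm when home; an unseated board is in its way.
- bolt_tab (a point): Middle of the top edge of the bolt's upright tab: a plate 40 mm wide (bed x), 6 thick (bed y), standing from z = 47 to 71 mm near the outer (-y) end of the bolt; at bed y = -108 mm when open, -72 when home. Push its outer face towards the bed's +y.
- bolt_block (a point): Outer top edge, at mid width, of the fixed block under the bolt: 60 mm wide in bed x, from y = -67 to -117 mm, top at z = 38 mm. A fixed strap crosses over the bolt at bed x 43-97, y -67 to -59, top at z = 51 mm.
- jar: Bystander: glass jar with a steel lid, 52 mm across, 62 mm high, origin at the centre of its underside.
- doming_block: Bystander: steel cube of 46 mm with shallow round dimples, origin at the centre of its underside.
- brass_weight: Bystander: brass weight with a knob, 44 mm across, 48 mm high, origin at the centre of its underside.
- hammer: Bystander: small hammer lying on the bench, about 200 mm long, along its x.
Mind the look-alikes: they are no part of the job. Leave any green look-alike of the pin_board alone.

How it is judged (in metres and radians):
On the way, in this order (a step that is already met when the one before it is completed fails the run):
1. the board has dropped into the notches and sits level (z of pin_board in the frame of rail_bed below 0.0125 m and x of pin_board in the frame of rail_bed between 0.064 and 0.076 m and y of pin_board in the frame of rail_bed between -0.006 and 0.006 m and angle between pin_board's own z axis and vertical below 0.03 rad), for 0.2 s.
2. the bolt is pushed home over the seated board (all of step 1 and value of joint bolt above 0.032 m), for 0.2 s.
At the end, for the whole second after the job is handed in: The board is at rest with all four feet in the notches (origin within 6 mm of x = 70 mm, y = 0 and below z = 12.5 mm in the bed's frame, level within 0.03 rad), and the bolt stands within 4 mm of fully home (joint above 0.032) (all of step 2 and linear speed of pin_board below 0.02 m/s); the robot touches nothing.
It fails at once if the board is lifted off its rails or tipped up (z of pin_board in the frame of rail_bed above 0.026 m or angle between pin_board's own z axis and vertical above 0.15 rad).
It fails at once if the lidded glass jar is moved by more than 20 mm (distance of jar from where it was at the start of the episode above 0.02 m).
It fails at once if the steel doming block is moved by more than 20 mm (distance of doming_block from where it was at the start of the episode above 0.02 m).
It fails at once if the brass weight is moved by more than 20 mm (distance of brass_weight from where it was at the start of the episode above 0.02 m).
It fails at once if the hammer is moved by more than 20 mm (distance of hammer from where it was at the start of the episode above 0.02 m).
It also fails if it takes over 48 s, if anything falls off the work surface, if the arm or the gripper's body presses on something with over 40 N, if the wrist force passes 120 N, or if a joint passes its speed limit or range.

## Robot

A 6-joint arm with a two-finger parallel gripper is mounted at the origin on the work surface. World frame = base frame: x ahead of the robot, y to its left, z up, the work surface at z = 0. Lengths are in m, angles in degrees, forces in N, time in s.
With the tool pointing down it reaches from about 0.35 to 0.875 m from the base axis. Payload 4.2 kg.
Tool frame: the origin (TCP) lies midway between the tips of the shut fingers; the grasp point (between the pads) lies 19 mm behind it; z points along the fingers, y is the line along which they close (so a half turn about z gives the same grasp; the last joint's range is limited). The gripper opens to 87 mm and grips with 3 to 60 N. Pads are 19 mm wide; open, the fingers measure 117 mm over their backs; the gripper's body (75 mm by 190 mm) begins 51 mm behind the grasp point.
Start: joints at [-61.444, 22.042, 0.453, 0, -68.411, -14.817], TCP at [0.148, -0.607, 0.2] pointing down, gripper open.
Joint ranges: [-179.83, 179.83], [-69.29, 118.12], [-61.27, 80.66], [-181.25, 117.63], [-171.15, -9.14], [-177.46, 177.46]. Speed limits (degrees/s): [159.86, 159.86, 180, 180, 180, 180].

## Interface

Orientations are given as a 3x3 rotation matrix whose columns are the frame's x, y, z axes.
In Python, from station import sense, capture, camera_params, finish_job gives the robot as it stands.
- The arm moves only by the tool drive_tool, never from a script. Its argument "rows" is a list of rows, each an object of numbers: "tx", "ty", "tz": the shift along the tool's x, y, z in cm; "ax", "ay", "az": the turn, a rotation vector about the tool's x, y, z in rad; "claw": the finger opening in cm, from 0 to 8.7. In form: [{"tx": .., "ty": .., "tz": .., "ax": .., "ay": .., "az": .., "claw": ..}, ...]. A call has 1 to 10 rows; each row shifts and turns the commanded pose from where the row before left it, along the tool's axes as they then stand; what a row does not reach is not made up. A row lasts 1/12 s, in which the tool goes at most 41.7 mm and 7.16 degrees, less where a joint would pass 70% of its speed; a pose out of reach is approached as far as the arm can. A call with a gripper value outside its range is refused whole. The fingers move at their own pace and stop on an object; the grip force is fixed at half the most. Time passes only in rows, so rows that do not move let the fingers close. It gives the time, the measured TCP pose, the force, the opening and the grip force at its end, in the units of the state.
- sense(): the state, without advancing time (a new reading comes with each control period).
- capture(name): name is "scene" or "side" or "wrist"; returns (picture, depth): 420x560x3 uint8, red, green, blue; 420x560 float32, m along the optical axis (not along the pixel's ray), 0 where there is no reading.
- camera_params(name): a dict with "intrinsics" (3x3 intrinsics, pixels), "R" (3x3) and "t" (3): a world point X has camera coordinates R X + t; the wrist camera has in their place "tool_from_camera" (4x4, takes a point from camera to tool coordinates, whose origin is the TCP and whose axes are the flange's). Camera axes: x right, y down, z forward; pixel columns grow to the right and rows downward; lengths in m; the calibration is good to about 2 mm. A picture is of the moment at which its call begins: read the wrist's pose just before it. camera_params takes no time and is no camera call.
- finish_job(): hands the job in; it is judged then, once.
The state is a dict: "time_s": time; "joints": joint angles; "joint_velocities": joint speeds; "effort": joint torques, N m; "tcp_pos": TCP position; "ee_rot": TCP orientation; "wrist_force": force on the tool from outside, world axes, zero at the start; "moment": the same for the moment, N m; "gripper_width": opening from 0.0 (shut) to 1.0 (fully open); "gripper_force": force on a finger pad.
Only numpy, scipy, OpenCV 4.12 (cv2) and the standard library are available. Lean on these libraries where they do the work, as an engineer would, in place of code of your own. Each camera call takes 0.05 s, during which the arm holds its last target. There are 200 camera calls.

## Working session

There is one attempt and no reset: what is moved stays moved. The work goes in short steps, Python scripts to look and compute and a tool call to move; the robot and the scene stay as the last step left them, time stands still between calls to the robot, and variables do not carry over. Pictures are saved under pics/ and viewed, at most 10 in all, crops included, and the job is handed in when it is done.

Besides the shell and the picture viewer there is one more tool, called after "Call:" as name(argument=value, ...) on one line, values as JSON. drive_tool: Moves the arm, as the interface text tells. Its arguments: {"type":"object","properties":{"rows":{"type":"array"}},"required":["rows"]}

```bash
mkdir -p pics; cat > h.py <<'E'
import numpy as np, cv2
from station import sense, capture, camera_params, finish_job
def pts(name, uv, d, s=None):
    p=camera_params(name); K=np.array(p['intrinsics']); uv=np.asarray(uv,float).reshape(-1,2)
    c=np.c_[(uv-K[[0,1],[2,2]])/K[[0,1],[0,1]],np.ones(len(uv))]*np.reshape(d,(-1,1))
    if 'R' in p: return (c-np.array(p['t']))@np.array(p['R'])
    T=np.array(p['tool_from_camera']); return (c@T[:3,:3].T+T[:3,3])@np.array(s['ee_rot']).T+np.array(s['tcp_pos'])
def cloud(name,d,s=None):
    v,u=np.mgrid[:d.shape[0],:d.shape[1]]
    return pts(name,np.c_[u.ravel(),v.ravel()],d.ravel(),s).reshape(*d.shape,3)
def save(n,im): cv2.imwrite(n,im[...,::-1])
E
python3 - <<'E'
from h import *
for n in('scene','side'):
    im,d=capture(n); save(f'pics/{n}0.png',im); np.savez(f'{n}0.npz',im=im,d=d)
    p=camera_params(n); R=np.array(p['R']); print(n,-R.T@np.array(p['t']),R.round(2).tolist(),p['intrinsics'])
s=sense(); print(s)
E
```

```text
scene [ 1.16093263 -0.23694101  0.73370515] [[0.26, 0.97, -0.01], [0.69, -0.19, -0.7], [-0.68, 0.18, -0.71]] [[384.32417575   0.         285.37216203]
 [  0.         384.32417575 206.28956663]
 [  0.           0.           1.        ]]
side [0.07248028 0.66382527 0.98786357] [[-0.84, -0.54, 0.01], [-0.39, 0.61, -0.69], [0.37, -0.59, -0.72]] [[520.07911591   0.         275.88134018]
 [  0.         520.07911591 204.45669929]
 [  0.           0.           1.        ]]
{'time_s': 0.1, 'joints': array([-6.14446016e+01,  2.20866320e+01,  3.88104342e-01, -2.44347774e-02,
       -6.84097687e+01, -1.48187287e+01]), 'joint_velocities': array([ 0.02343701, -0.19713682,  0.15428355,  0.115765  , -0.17811632,
       -0.10149754]), 'effort': array([-4.86650133e-04, -3.91689062e+01,  1.87932783e+01,  4.23195720e+00,
        1.33742852e-02, -7.88714169e-05]), 'tcp_pos': array([ 0.14831389, -0.60656273,  0.19947178]), 'ee_rot': array([[-9.71434656e-01, -2.37306556e-01, -5.55173362e-04],
       [-2.37307184e-01,  9.71432900e-01,  1.84972857e-03],
       [ 1.00360951e-04,  1.92863707e-03, -9.99998135e-01]]), 'wrist_force': array([ 0.29657899, -0.36104877,  1.27452178]), 'moment': array([-0.01943961, -0.03957894,  0.03564883]), 'gripper_force': 0.0, 'gripper_width': 0.9994785474629413}
```

View pics/scene0.png

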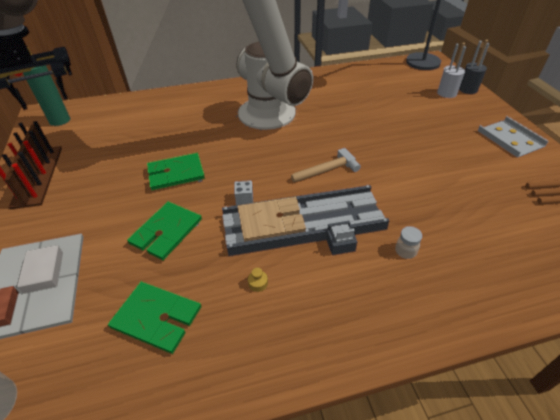

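View pics/side0.png

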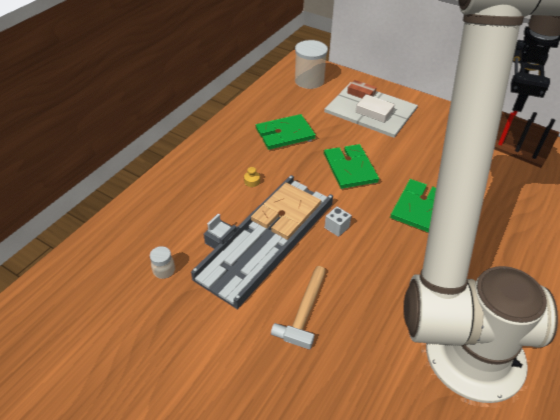

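The scene view shows the pale wooden board at about (271,218) on the bed's left end. The bed runs to (385,215), and the bolt is at (342,236). The doming block at (243,192) sits beside the trailing end, with the weight at (258,280), the jar at (409,242) and the hammer at (325,167). The side view agrees: board (287,208), bolt (217,232), doming block (338,220). Next I'll measure from the depth clouds of both views.

```bash
cat > m.py <<'E'
from h import *
def rect(P): 
    (c,wh,a)=cv2.minAreaRect((P[:,:2]*1000).astype(np.float32)); return np.round(c,1),np.round(wh,1),round(a,1)
if __name__=='__main__':
  for n,box in(('scene',(215,180,400,265)),('side',(190,170,340,310))):
    z=np.load(f'{n}0.npz'); im=z['im'].astype(int); C=cloud(n,z['d']); x0,y0,x1,y1=box
    A=C[y0:y1,x0:x1].reshape(-1,3); I=im[y0:y1,x0:x1].reshape(-1,3)
    tb=C[300:330,300:360] if n=='scene' else C[100:120,200:220]
    print(n,'table z',np.median(tb[...,2]))
    wood=(I[:,0]-I[:,2]>50)&(A[:,2]>.036)&(A[:,2]<.052); W=A[wood]
    print(' wood',len(W),np.median(W[:,2]),rect(W))
    dark=(I.max(1)<75)&(A[:,2]>.028)&(A[:,2]<.042); D=A[dark]; print(' dark',len(D),rect(D))
    hi=A[(A[:,2]>.053)]; print(' high',len(hi))
    # components of high pixels in image
    m=((C[...,2]>.012)&(C[...,2]<.12)).astype(np.uint8); m[:y0-40]=0;m[y1+60:]=0
    k,L,S,_=cv2.connectedComponentsWithStats(m)
    for i in range(1,k):
      if S[i,4]>60: P=C[L==i]; print('  obj',S[i].tolist(),rect(P),'ztop',np.percentile(P[:,2],98).round(4))
    t=(A[:,2]>.058)&(A[:,2]<.08); T=A[t]; 
    if len(T): print(' tall',len(T),rect(T),T.min(0).round(3),T.max(0).round(3))
E
python3 m.py
```

```text
scene table z 0.001056893274844224
 wood 1942 0.0445397984545792 (array([555.4,  -9.2]), array([374.6, 145.9]), 73.4)
 dark 748 (array([561.8, -27.1]), array([396. , 180.4]), 86.2)
 high 191
  obj [0, 140, 54, 65, 1995] (array([ 159.5, -717.3]), array([ 54.9, 250.3]), 86.4) ztop 0.118
  obj [498, 140, 23, 15, 88] (array([413.9, 669.6]), array([81.2,  9.8]), 11.4) ztop 0.0228
  obj [291, 148, 70, 34, 644] (array([362.9,  88.5]), array([ 88.4, 200.4]), 13.6) ztop 0.0285
  obj [147, 153, 58, 38, 1487] (array([ 257. , -326.3]), array([116. , 150.2]), 3.5) ztop 0.0285
  obj [235, 181, 18, 22, 364] (array([ 409.5, -154.7]), array([45.7, 49.1]), 80.1) ztop 0.0487
  obj [526, 181, 34, 7, 171] (array([585. , 650.2]), array([90. , 20.1]), 79.5) ztop 0.0212
  obj [222, 185, 168, 70, 6881] (array([559.6, -25.4]), array([401.6, 187.1]), 86.6) ztop 0.0529
  obj [532, 188, 28, 8, 145] (array([613.8, 637.8]), array([73.6, 18.3]), 80.9) ztop 0.0216
  obj [538, 196, 22, 8, 111] (array([641.9, 623. ]), array([54. , 17.1]), 78.5) ztop 0.0213
  obj [127, 201, 76, 60, 2307] (array([ 478.1, -365.2]), array
[... 1062 characters left out ...]
 , 41.1]), 34.8) ztop 0.0475
  obj [191, 175, 142, 131, 6986] (array([558.5, -26.5]), array([403.9, 187.4]), 86.9) ztop 0.05
  obj [390, 179, 46, 53, 1480] (array([ 261.6, -326.2]), array([101.4, 159.3]), 4.9) ztop 0.0285
  obj [325, 206, 26, 27, 461] (array([ 406.5, -153.8]), array([50.8, 47.6]), 79.8) ztop 0.0483
  obj [149, 246, 25, 31, 570] (array([682.9, 186.7]), array([50.6, 48.9]), 89.8) ztop 0.0636
  obj [271, 266, 54, 81, 1282] (array([356.5,  88.8]), array([ 88.2, 201.1]), 11.3) ztop 0.0278
  obj [434, 343, 89, 27, 1754] (array([-13. ,  24.3]), array([177.5,  73.6]), 26.9) ztop 0.117
 tall 75 (array([642. ,  39.2]), array([41.5,  8. ]), 80.8) [0.638 0.018 0.058] [0.648 0.06  0.073]
```

```bash
python3 - <<'E'
from h import *
u=np.array([np.cos(np.radians(86.7)),np.sin(np.radians(86.7))]); v=np.array([-u[1],u[0]]); o=np.array([.534,-.0245])
for n in('scene','side'):
    z=np.load(f'{n}0.npz'); im=z['im'].astype(int); C=cloud(n,z['d'])
    b=np.stack([(C[...,:2]-o)@u,(C[...,:2]-o)@v],-1)*1000
    inb=(abs(b[...,0])<230)&(abs(b[...,1])<54)
    w=inb&(im[...,0]-im[...,2]>50)&(C[...,2]>.035)&(C[...,2]<.055)
    w=cv2.morphologyEx(w.astype(np.uint8),cv2.MORPH_OPEN,np.ones((3,3)))>0
    print(n,'wood bedx',np.percentile(b[w][:,0],[1,99]).round(1),'y',np.percentile(b[w][:,1],[1,99]).round(1),'z',np.median(C[w][:,2]).round(4),cv2.minAreaRect(b[w].astype(np.float32)))
    allb=(abs(b[...,0])<230)&(b[...,1]>-75)&(b[...,1]<75)&(C[...,2]>.029)&(C[...,2]<.038)
    for sgn in(1,-1):
        q=allb&(sgn*b[...,1]>52); P=b[q]; f=np.polyfit(P[:,0],P[:,1],1)
        print('  lip',sgn,len(P),np.percentile(P[:,0],[1,99]).round(1),'slope deg',np.degrees(f[0]).round(2),'y0',f[1].round(1))
    t=(abs(b[...,0]-70)<30)&(b[...,1]<-70)&(b[...,1]>-130)&(C[...,2]>.056)&(C[...,2]<.08); P=b[t]
    print('  tab',P.mean(0).round(1),P.min(0).round(1),P.max(0).round(1),C[t][:,2].max().round(4))
E
```

```text
scene wood bedx [-157.   -12.4] y [-53.1  52. ] z 0.0446 ((-84.29228210449219, -0.22697067260742188), (107.57074737548828, 148.55111694335938), 89.94615936279297)
  lip 1 413 [-197.3  196.4] slope deg -0.31 y0 60.3
  lip -1 773 [-195.2  195.1] slope deg -0.39 y0 -63.0
  tab [  68.7 -107.7] [  49.8 -111. ] [  88.6 -102. ] 0.0747
side wood bedx [-158.    -8.9] y [-52.6  53. ] z 0.0424 ((-84.3851547241211, 0.02007293701171875), (155.2283477783203, 107.77873992919922), 0.056139957159757614)
  lip 1 688 [-195.5  197.6] slope deg 0.36 y0 62.1
  lip -1 473 [-194.6  195.6] slope deg 0.3 y0 -61.8
  tab [  71.1 -104.1] [  48.9 -109.1] [  90.7 -100.3] 0.0728
```

Both views agree: the bed origin is at about (0.534, −0.0245) with yaw 86.7°. The board centre is at bed x ≈ −84 mm, so its trailing edge is at −159. I'll shut the fingers, align the tool (tool x = bed +y, tool y = bed +x) and go behind the board.

Call:
drive_tool(rows=[{"az": 0.099, "claw": 0}, {"az": 0.099, "claw": 0}, {"az": 0.099, "claw": 0}, {"tx": -2.5, "ty": 2.9, "claw": 0}, {"tx": -2.5, "ty": 2.9, "claw": 0}, {"tx": -2.5, "ty": 2.9, "claw": 0}, {"tx": -2.5, "ty": 2.9, "claw": 0}, {"tx": -2.5, "ty": 2.9, "claw": 0}, {"tx": -2.5, "ty": 2.9, "claw": 0}, {"tx": -2.5, "ty": 2.9, "claw": 0}])

```text
invalid input at $.rows[0]: expected keys tx, ty, tz, ax, ay, az, claw
```

Call:
drive_tool(rows=[{"tx": -2.5, "ty": 2.9, "claw": 0}, {"tx": -2.5, "ty": 2.9, "claw": 0}, {"tx": -2.5, "ty": 2.9, "claw": 0}, {"tx": -2.5, "ty": 2.9, "claw": 0}, {"tx": -2.5, "ty": 2.9, "claw": 0}, {"tx": -2.5, "ty": 2.9, "claw": 0}, {"claw": 0}, {"claw": 0}, {"claw": 0}])

```text
invalid input at $.rows[0]: expected keys tx, ty, tz, ax, ay, az, claw
```

```bash
cat >> h.py <<'E'
u=np.array([np.cos(np.radians(86.7)),np.sin(np.radians(86.7))]); v=np.array([-u[1],u[0]]); o=np.array([.534,-.0245])
def bed(p): p=np.asarray(p); return np.stack([(p[...,:2]-o)@u,(p[...,:2]-o)@v,p[...,2]],-1)*1000
def st():
    s=sense(); print('t',s['time_s'],'tcp bed mm',bed(s['tcp_pos']).round(1),'yaw y',np.degrees(np.arctan2(s['ee_rot'][1,1],s['ee_rot'][0,1])).round(2),'F',s['wrist_force'].round(1),'w',round(s['gripper_width'],3)); return s
E
python3 - <<'E'
from h import *
s=st(); im,d=capture('wrist'); save('pics/w1.png',im)
E
```

```text
t 0.1 tcp bed mm [-603.3  351.5  199.5] yaw y 103.73 F [ 0.3 -0.4  1.3] w 0.999
```

All keys are required.

Call:
drive_tool(rows=[{"tx": 0, "ty": 0, "tz": 0, "ax": 0, "ay": 0, "az": 0.099, "claw": 0}, {"tx": 0, "ty": 0, "tz": 0, "ax": 0, "ay": 0, "az": 0.099, "claw": 0}, {"tx": 0, "ty": 0, "tz": 0, "ax": 0, "ay": 0, "az": 0.099, "claw": 0}, {"tx": -2.5, "ty": 2.9, "tz": 0, "ax": 0, "ay": 0, "az": 0, "claw": 0}, {"tx": -2.5, "ty": 2.9, "tz": 0, "ax": 0, "ay": 0, "az": 0, "claw": 0}, {"tx": -2.5, "ty": 2.9, "tz": 0, "ax": 0, "ay": 0, "az": 0, "claw": 0}, {"tx": -2.5, "ty": 2.9, "tz": 0, "ax": 0, "ay": 0, "az": 0, "claw": 0}, {"tx": -2.5, "ty": 2.9, "tz": 0, "ax": 0, "ay": 0, "az": 0, "claw": 0}, {"tx": -2.5, "ty": 2.9, "tz": 0, "ax": 0, "ay": 0, "az": 0, "claw": 0}, {"tx": -2.5, "ty": 2.9, "tz": 0, "ax": 0, "ay": 0, "az": 0, "claw": 0}])

```text
time_s: 0.98
tcp_pos: [0.3356, -0.4128, 0.2003]
ee_rot: [[-0.998, 0.057, -0.0], [0.057, 0.998, 0.0], [0.0, 0.0, -1.0]]
wrist_force: [0.5, 0.3, -1.2]
gripper_width: 0.323
gripper_force: 0.0
```

Call:
drive_tool(rows=[{"tx": -2.5, "ty": 2.9, "tz": 0, "ax": 0, "ay": 0, "az": 0, "claw": 0}, {"tx": -2.5, "ty": 2.9, "tz": 0, "ax": 0, "ay": 0, "az": 0, "claw": 0}, {"tx": -2.5, "ty": 2.9, "tz": 0, "ax": 0, "ay": 0, "az": 0, "claw": 0}, {"tx": -2.5, "ty": 2.9, "tz": 0, "ax": 0, "ay": 0, "az": 0, "claw": 0}, {"tx": -2.5, "ty": 2.9, "tz": 0, "ax": 0, "ay": 0, "az": 0, "claw": 0}, {"tx": -2.5, "ty": 2.9, "tz": 0, "ax": 0, "ay": 0, "az": 0, "claw": 0}, {"tx": 0, "ty": 0, "tz": 0, "ax": 0, "ay": 0, "az": 0, "claw": 0}, {"tx": 0, "ty": 0, "tz": 0, "ax": 0, "ay": 0, "az": 0, "claw": 0}, {"tx": 0, "ty": 0, "tz": 0, "ax": 0, "ay": 0, "az": 0, "claw": 0}])

```text
time_s: 1.73
tcp_pos: [0.4941, -0.2491, 0.2]
ee_rot: [[-0.998, 0.057, -0.001], [0.057, 0.998, 0.0], [0.001, 0.0, -1.0]]
wrist_force: [-0.2, -0.1, 0.7]
gripper_width: 0.006
gripper_force: 0.0
```

```bash
python3 - <<'E'
from h import *
s=st(); im,d=capture('wrist'); save('pics/w1.png',im)
E
```

```text
t 1.7333 tcp bed mm [-226.5   26.9  200. ] yaw y 86.75 F [-0.2 -0.1  0.7] w 0.006
```

Call:
drive_tool(rows=[{"tx": -2.7, "ty": 1.5, "tz": 0, "ax": 0, "ay": 0, "az": 0, "claw": 0}, {"tx": 0, "ty": 0, "tz": 3, "ax": 0, "ay": 0, "az": 0, "claw": 0}, {"tx": 0, "ty": 0, "tz": 3, "ax": 0, "ay": 0, "az": 0, "claw": 0}, {"tx": 0, "ty": 0, "tz": 3, "ax": 0, "ay": 0, "az": 0, "claw": 0}, {"tx": 0, "ty": 0, "tz": 3, "ax": 0, "ay": 0, "az": 0, "claw": 0}, {"tx": 0, "ty": 0, "tz": 2, "ax": 0, "ay": 0, "az": 0, "claw": 0}, {"tx": 0, "ty": 0, "tz": 0, "ax": 0, "ay": 0, "az": 0, "claw": 0}, {"tx": 0, "ty": 0, "tz": 0, "ax": 0, "ay": 0, "az": 0, "claw": 0}])

```text
time_s: 2.45
tcp_pos: [0.5211, -0.237, 0.06]
ee_rot: [[-0.998, 0.059, -0.002], [0.059, 0.998, -0.0], [0.002, -0.0, -1.0]]
wrist_force: [0.4, -0.3, 0.3]
gripper_width: 0.005
gripper_force: 0.0
```

```bash
python3 - <<'E'
from h import *
s=st(); im,d=capture('wrist'); save('pics/w2.png',im)
im,d=capture('side'); save('pics/s2.png',cv2.resize(im[120:330,150:430],None,fx=2,fy=2))
E
```

```text
t 2.45 tcp bed mm [-212.9    0.6   60. ] yaw y 86.63 F [ 0.4 -0.3  0.3] w 0.005
```

View pics/s2.png

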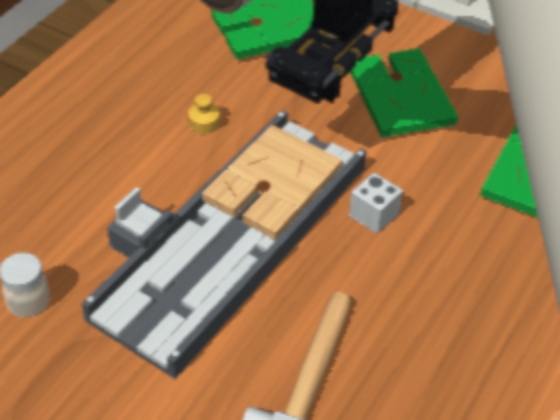

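View pics/w2.png

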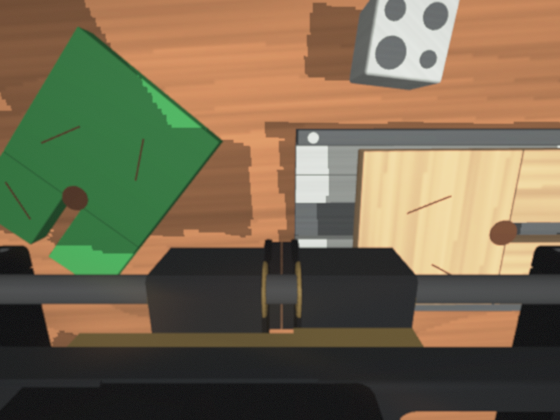

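The side crop shows the shut gripper hovering past the bed's −x end, with the board at (270,180) and the bolt open at (140,215). The wrist view shows the board's trailing edge at column 360, the bed end at column 296, and wide dark finger carriers spanning columns 150–415 behind the tips. I'll check how low the carriers reach.

```bash
python3 - <<'E'
from h import *
s=st(); im,d=capture('wrist'); B=bed(cloud('wrist',d,s))
for r in (245,260,280,300,320):
    print(r,[(c,B[r,c].round(0).tolist()) for c in (100,160,200,240,266,275,282,290,298,330,370,410,440)])
e=B[170:240,:,:]; w=(im[170:240,:,0].astype(int)-im[170:240,:,2]>50)&(e[...,2]>38)&(e[...,2]<52)&(abs(e[...,1])<54)&(e[...,0]>-175)
print('trailing edge',np.percentile(e[w][:,0],[0.5,2]),np.median(e[w][:,2]))
E
```

```text
t 2.55 tcp bed mm [-212.7   -1.5   62.3] yaw y 86.69 F [-0.4  0.9  0. ] w 0.009
245 [(100, [-348.0, -20.0, 26.0]), (160, [-313.0, -30.0, 1.0]), (200, [-280.0, -31.0, -1.0]), (240, [-247.0, -31.0, 0.0]), (266, [-220.0, 7.0, 91.0]), (275, [-215.0, 6.0, 88.0]), (282, [-212.0, 6.0, 88.0]), (290, [-207.0, 5.0, 87.0]), (298, [-203.0, 8.0, 92.0]), (330, [-174.0, -24.0, 17.0]), (370, [-151.0, -13.0, 44.0]), (410, [-124.0, -12.0, 44.0]), (440, [-103.0, -12.0, 44.0])]
260 [(100, [-350.0, -32.0, 26.0]), (160, [-245.0, 35.0, 168.0]), (200, [-234.0, 35.0, 168.0]), (240, [-223.0, 35.0, 168.0]), (266, [-219.0, 8.0, 110.0]), (275, [-215.0, 6.0, 106.0]), (282, [-212.0, 6.0, 107.0]), (290, [-208.0, 6.0, 108.0]), (298, [-207.0, 30.0, 157.0]), (330, [-199.0, 35.0, 169.0]), (370, [-188.0, 34.0, 167.0]), (410, [-123.0, -24.0, 44.0]), (440, [-101.0, -24.0, 43.0])]
280 [(100, [-261.0, 30.0, 169.0]), (160, [-241.0, 34.0, 177.0]), (200, [-232.0, 34.0, 177.0]), (240, [-222.0, 34.0, 177.0]), (266, [-216.0, 30.0, 170.0]), (275, [-214.0, 30.0, 169.0]), (282, [-212.0, 30.0, 169.0]), (290, [-210.0, 29.0, 169.0]), (
[... 299 characters left out ...]
0]), (275, [-214.0, 25.0, 171.0]), (282, [-212.0, 25.0, 171.0]), (290, [-210.0, 25.0, 171.0]), (298, [-208.0, 27.0, 175.0]), (330, [-200.0, 29.0, 177.0]), (370, [-190.0, 29.0, 178.0]), (410, [-180.0, 28.0, 176.0]), (440, [-169.0, 24.0, 171.0])]
320 [(100, [-375.0, -103.0, 0.0]), (160, [-242.0, 23.0, 178.0]), (200, [-232.0, 23.0, 178.0]), (240, [-222.0, 23.0, 177.0]), (266, [-217.0, 9.0, 158.0]), (275, [-215.0, -8.0, 134.0]), (282, [-212.0, -103.0, 1.0]), (290, [-209.0, -8.0, 134.0]), (298, [-207.0, 13.0, 164.0]), (330, [-200.0, 23.0, 177.0]), (370, [-190.0, 23.0, 177.0]), (410, [-180.0, 23.0, 177.0]), (440, [-70.0, -103.0, -0.0])]
trailing edge [-160.38430886 -158.77305093] 43.60867795840315
```

Call:
drive_tool(rows=[{"tx": 0, "ty": 0, "tz": 1.8, "ax": 0, "ay": 0, "az": 0, "claw": 0}, {"tx": 0, "ty": 0, "tz": 1.7, "ax": 0, "ay": 0, "az": 0, "claw": 0}, {"tx": 0, "ty": 1, "tz": 0, "ax": 0, "ay": 0, "az": 0, "claw": 0}, {"tx": 0, "ty": 1, "tz": 0, "ax": 0, "ay": 0, "az": 0, "claw": 0}, {"tx": 0, "ty": 0.5, "tz": 0, "ax": 0, "ay": 0, "az": 0, "claw": 0}, {"tx": 0, "ty": 0.5, "tz": 0, "ax": 0, "ay": 0, "az": 0, "claw": 0}, {"tx": 0, "ty": 0.5, "tz": 0, "ax": 0, "ay": 0, "az": 0, "claw": 0}, {"tx": 0, "ty": 0.5, "tz": 0, "ax": 0, "ay": 0, "az": 0, "claw": 0}, {"tx": 0, "ty": 0.5, "tz": 0, "ax": 0, "ay": 0, "az": 0, "claw": 0}, {"tx": 0, "ty": 0.5, "tz": 0, "ax": 0, "ay": 0, "az": 0, "claw": 0}])

```text
time_s: 3.43
tcp_pos: [0.5254, -0.1854, 0.0258]
ee_rot: [[-0.998, 0.057, 0.001], [0.057, 0.998, -0.0], [-0.001, -0.0, -1.0]]
wrist_force: [-0.1, -0.1, 0.9]
gripper_width: 0.011
gripper_force: 0.0
```

```bash
cat >> h.py <<'E'
def board(n='scene'):
    im,d=capture(n); im=im.astype(int); B=bed(cloud(n,d))
    w=(abs(B[...,0])<230)&(abs(B[...,1])<53)&(im[...,0]-im[...,2]>50)&(B[...,2]>30)&(B[...,2]<55)
    w=cv2.morphologyEx(w.astype(np.uint8),cv2.MORPH_OPEN,np.ones((3,3)))>0
    P=B[w]; c,wh,a=cv2.minAreaRect(P[:,:2].astype(np.float32)); print(n,'board x',np.percentile(P[:,0],[1,99]).round(1),'rect',np.round(c,1),np.round(wh,1),round(a,2),'z',np.median(P[:,2]).round(1))
    for k in(0,1): 
        h=P[:,0]>np.median(P[:,0]); print('   z half',np.median(P[h==k,2]).round(1),end='')
    print(); return im
E
python3 - <<'E'
from h import *
st(); board(); board('side')
E
```

```text
t 3.4333 tcp bed mm [-161.1   -0.6   25.8] yaw y 86.73 F [-0.1 -0.1  0.9] w 0.011
scene board x [-153.7  -12.5] rect [-84.2  -0.5] [105.6 147.7] 89.63 z 44.6
   z half 44.6   z half 44.6
side board x [-154.3   -8.7] rect [-82.8   0. ] [105.9 152.3] 89.96 z 42.4
   z half 42.6   z half 42.3
```

Call:
drive_tool(rows=[{"tx": 0, "ty": 0.5, "tz": 0, "ax": 0, "ay": 0, "az": 0, "claw": 0}, {"tx": 0, "ty": 0.5, "tz": 0, "ax": 0, "ay": 0, "az": 0, "claw": 0}, {"tx": 0, "ty": 0.5, "tz": 0, "ax": 0, "ay": 0, "az": 0, "claw": 0}, {"tx": 0, "ty": 0.5, "tz": 0, "ax": 0, "ay": 0, "az": 0, "claw": 0}])

```text
time_s: 3.87
tcp_pos: [0.5263, -0.1655, 0.0254]
ee_rot: [[-0.998, 0.057, -0.0], [0.057, 0.998, 0.0], [0.0, -0.0, -1.0]]
wrist_force: [0.7, 0.3, -0.2]
gripper_width: 0.004
gripper_force: 0.0
```

```bash
python3 - <<'E'
from h import *
st(); im=board('scene'); board('side'); save('pics/c3.png',cv2.resize(im[150:290,190:420].astype(np.uint8),None,fx=3,fy=3))
E
```

```text
t 3.8667 tcp bed mm [-141.2   -0.4   25.4] yaw y 86.71 F [ 0.7  0.3 -0.2] w 0.004
scene board x [-154.3  -12.2] rect [-84.3  -0.2] [105.2 148.1] 89.97 z 44.6
   z half 44.6   z half 44.7
side board x [-154.5   -8.5] rect [-83.    0.1] [153.  105.8] 0.08 z 42.5
   z half 42.6   z half 42.4
```

View pics/c3.png

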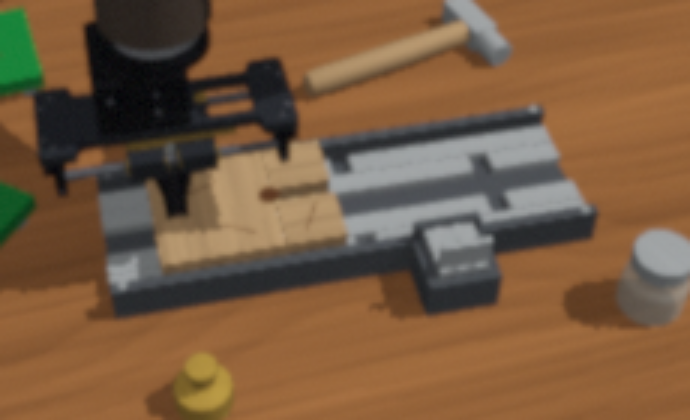

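The scene crop shows the fingertips at (175,205) over the board rather than behind it. The board hasn't moved and there is no force, so the real tips are higher than the reported TCP. I'll measure that with the wrist depth.

```bash
python3 - <<'E'
from h import *
s=st(); im,d=capture('wrist'); C=cloud('wrist',d,s); R=np.array(s['ee_rot']); T=((C-s['tcp_pos'])@R)*1000
for r in range(232,262,3): print(r,[T[r,c].round(0).tolist()+[round(float(d[r,c]),3)] for c in (266,270,276,282,288,294,298)])
n=(abs(T[...,0])<14)&(abs(T[...,1])<16)&(T[...,2]<0)&(T[...,2]>-90)&(im.max(2)<90)
P=T[n]; print('finger pts',len(P),np.percentile(P[:,2],[50,90,95,99,100]).round(1))
print(camera_params('wrist'))
for n in('scene','side'):
    im,d=capture(n); T=((cloud(n,d)-s['tcp_pos'])@R)*1000
    m=(abs(T[...,0])<12)&(abs(T[...,1])<12)&(T[...,2]<0)&(T[...,2]>-60)&(im.max(2)<80); P=T[m]; print(n,len(P),np.percentile(P,[1,50,99],axis=0).round(1).tolist())
E
```

```text
t 3.9667 tcp bed mm [-141.    -0.5   25.4] yaw y 86.78 F [1.  0.2 0.6] w 0.004
232 [[12.0, -8.0, -18.0, 0.176], [12.0, -6.0, -18.0, 0.176], [12.0, -2.0, -19.0, 0.175], [12.0, 1.0, -18.0, 0.176], [12.0, 4.0, -18.0, 0.176], [12.0, 8.0, -17.0, 0.177], [13.0, 10.0, -20.0, 0.174]]
235 [[10.0, -8.0, -18.0, 0.177], [10.0, -6.0, -18.0, 0.177], [11.0, -2.0, -19.0, 0.175], [10.0, 1.0, -18.0, 0.176], [10.0, 4.0, -18.0, 0.176], [10.0, 8.0, -18.0, 0.176], [10.0, 10.0, -19.0, 0.176]]
238 [[8.0, -8.0, -17.0, 0.178], [9.0, -6.0, -19.0, 0.176], [9.0, -2.0, -18.0, 0.176], [8.0, 1.0, -18.0, 0.177], [9.0, 4.0, -19.0, 0.176], [8.0, 8.0, -18.0, 0.177], [9.0, 10.0, -19.0, 0.176]]
241 [[9.0, -8.0, -24.0, 0.172], [9.0, -5.0, -25.0, 0.17], [73.0, 1.0, -184.0, 0.0], [7.0, 1.0, -19.0, 0.176], [7.0, 4.0, -18.0, 0.177], [9.0, 7.0, -24.0, 0.171], [9.0, 10.0, -25.0, 0.17]]
244 [[9.0, -7.0, -29.0, 0.166], [10.0, -5.0, -30.0, 0.166], [7.0, -2.0, -24.0, 0.171], [8.0, 1.0, -25.0, 0.17], [7.0, 4.0, -25.0, 0.171], [10.0, 7.0, -30.0, 0.166], [9.0, 9.0, -29.0, 0.166]]
247 [[9.0, -7.0, -32.0, 0.164], [9.0, -5.0, -33.0, 0.16
[... 918 characters left out ...]
-29.1 -25.8 -22.6 -21.1]
{'intrinsics': array([[316.75213449,   0.        , 281.13259034],
       [  0.        , 316.75213449, 208.09950199],
       [  0.        ,   0.        ,   1.        ]]), 'tool_from_camera': array([[-6.63651106e-04, -9.62252151e-01, -2.72158700e-01,
         7.26062661e-02],
       [ 9.99999778e-01, -6.55173651e-04, -1.22019632e-04,
         5.39821722e-04],
       [-6.08975562e-05, -2.72158721e-01,  9.62252372e-01,
        -1.83756981e-01],
       [ 0.00000000e+00,  0.00000000e+00,  0.00000000e+00,
         1.00000000e+00]])}
scene 55 [[-12.0, -6.0, -59.9], [-11.0, 1.8, -44.9], [-6.4, 11.6, -24.4]]
side 60 [[-7.5, -6.5, -56.7], [6.7, 7.8, -35.0], [10.5, 11.6, -22.4]]
```

All three cameras put the real shut-finger tips about 22 mm above the reported TCP, with a half-thickness of about 10 mm. I'll back off, lower to TCP z ≈ 5 mm (tips ≈ 27 mm), and then push.

Call:
drive_tool(rows=[{"tx": 0, "ty": 0, "tz": -1, "ax": 0, "ay": 0, "az": 0, "claw": 0}, {"tx": 0, "ty": -2.2, "tz": 0, "ax": 0, "ay": 0, "az": 0, "claw": 0}, {"tx": 0, "ty": -2.2, "tz": 0, "ax": 0, "ay": 0, "az": 0, "claw": 0}, {"tx": 0, "ty": 0, "tz": 0, "ax": 0, "ay": 0, "az": 0, "claw": 0}, {"tx": 0, "ty": 0, "tz": 1.2, "ax": 0, "ay": 0, "az": 0, "claw": 0}, {"tx": 0, "ty": 0, "tz": 0.9, "ax": 0, "ay": 0, "az": 0, "claw": 0}, {"tx": 0, "ty": 0, "tz": 0.5, "ax": 0, "ay": 0, "az": 0, "claw": 0}, {"tx": 0, "ty": 0, "tz": 0.4, "ax": 0, "ay": 0, "az": 0, "claw": 0}, {"tx": 0, "ty": 0, "tz": 0, "ax": 0, "ay": 0, "az": 0, "claw": 0}, {"tx": 0, "ty": 0, "tz": 0, "ax": 0, "ay": 0, "az": 0, "claw": 0}])

```text
time_s: 4.95
tcp_pos: [0.5238, -0.2097, 0.0054]
ee_rot: [[-0.998, 0.057, -0.0], [0.057, 0.998, -0.0], [0.0, -0.0, -1.0]]
wrist_force: [-0.6, -0.4, -0.1]
gripper_width: 0.005
gripper_force: 0.0
```

```bash
cat >> h.py <<'E'
def tip():
    s=sense(); im,d=capture('wrist'); C=cloud('wrist',d,s); T=((C-s['tcp_pos'])@np.array(s['ee_rot']))*1000
    n=(T[...,0]<11)&(T[...,0]>4)&(abs(T[...,1])<12)&(T[...,2]<5)&(T[...,2]>-60)&(im.max(2)<90)
    P=T[n]; print('finger z tool',np.percentile(P[:,2],[95,99,100]).round(1),'y',np.percentile(P[:,1],[1,99]).round(1)); return im
E
python3 - <<'E'
from h import *
st(); save('pics/w4.png',tip())
E
```

```text
t 4.95 tcp bed mm [-185.5   -0.5    5.4] yaw y 86.76 F [-0.6 -0.4 -0.1] w 0.005
finger z tool [-3.7 -3.1 -2.3] y [-11.   11.3]
```

View pics/w4.png

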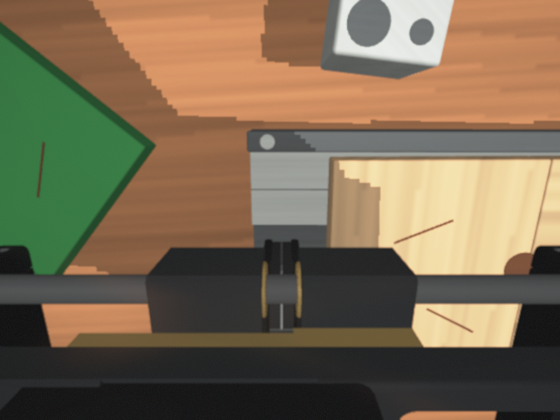

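The wrist view shows the shut tips at columns 265–300, between the bed end (column 250) and the board's trailing edge (column 330). I'll start a slow push.

Call:
drive_tool(rows=[{"tx": 0, "ty": 0.5, "tz": 0, "ax": 0, "ay": 0, "az": 0, "claw": 0}, {"tx": 0, "ty": 0.5, "tz": 0, "ax": 0, "ay": 0, "az": 0, "claw": 0}, {"tx": 0, "ty": 0.5, "tz": 0, "ax": 0, "ay": 0, "az": 0, "claw": 0}, {"tx": 0, "ty": 0.5, "tz": 0, "ax": 0, "ay": 0, "az": 0, "claw": 0}, {"tx": 0, "ty": 0.5, "tz": 0, "ax": 0, "ay": 0, "az": 0, "claw": 0}, {"tx": 0, "ty": 0.5, "tz": 0, "ax": 0, "ay": 0, "az": 0, "claw": 0}])

```text
time_s: 5.5
tcp_pos: [0.5257, -0.1796, 0.0058]
ee_rot: [[-0.998, 0.057, 0.001], [0.057, 0.998, -0.0], [-0.001, -0.0, -1.0]]
wrist_force: [-0.3, -1.8, 2.2]
gripper_width: 0.008
gripper_force: 1.3
```

```bash
python3 - <<'E'
from h import *
st(); board('scene'); board('side')
E
```

```text
t 5.5 tcp bed mm [-155.3   -0.7    5.8] yaw y 86.75 F [-0.3 -1.8  2.2] w 0.008
scene board x [-139.1    3.3] rect [-69.   -0.1] [148.6 105.7] 0.04 z 44.7
   z half 44.6   z half 44.7
side board x [-139.3    7.3] rect [-70.6   0. ] [158.8 105.9] 0.01 z 42.4
   z half 42.6   z half 42.3
```

Contact is made and the board moves with the tool (offset ≈ 86 mm). I'll keep pushing.

Call:
drive_tool(rows=[{"tx": 0, "ty": 0.5, "tz": 0, "ax": 0, "ay": 0, "az": 0, "claw": 0}, {"tx": 0, "ty": 0.5, "tz": 0, "ax": 0, "ay": 0, "az": 0, "claw": 0}, {"tx": 0, "ty": 0.5, "tz": 0, "ax": 0, "ay": 0, "az": 0, "claw": 0}, {"tx": 0, "ty": 0.5, "tz": 0, "ax": 0, "ay": 0, "az": 0, "claw": 0}, {"tx": 0, "ty": 0.5, "tz": 0, "ax": 0, "ay": 0, "az": 0, "claw": 0}, {"tx": 0, "ty": 0.5, "tz": 0, "ax": 0, "ay": 0, "az": 0, "claw": 0}, {"tx": 0, "ty": 0.5, "tz": 0, "ax": 0, "ay": 0, "az": 0, "claw": 0}, {"tx": 0, "ty": 0.5, "tz": 0, "ax": 0, "ay": 0, "az": 0, "claw": 0}, {"tx": 0, "ty": 0.5, "tz": 0, "ax": 0, "ay": 0, "az": 0, "claw": 0}, {"tx": 0, "ty": 0.5, "tz": 0, "ax": 0, "ay": 0, "az": 0, "claw": 0}])

```text
time_s: 6.43
tcp_pos: [0.5284, -0.1295, 0.0055]
ee_rot: [[-0.998, 0.057, -0.0], [0.057, 0.998, -0.0], [0.0, -0.0, -1.0]]
wrist_force: [0.1, -1.5, 1.2]
gripper_width: 0.005
gripper_force: 1.2
```

Call:
drive_tool(rows=[{"tx": 0, "ty": 0.5, "tz": 0, "ax": 0, "ay": 0, "az": 0, "claw": 0}, {"tx": 0, "ty": 0.5, "tz": 0, "ax": 0, "ay": 0, "az": 0, "claw": 0}, {"tx": 0, "ty": 0.5, "tz": 0, "ax": 0, "ay": 0, "az": 0, "claw": 0}, {"tx": 0, "ty": 0.5, "tz": 0, "ax": 0, "ay": 0, "az": 0, "claw": 0}, {"tx": 0, "ty": 0.5, "tz": 0, "ax": 0, "ay": 0, "az": 0, "claw": 0}, {"tx": 0, "ty": 0.5, "tz": 0, "ax": 0, "ay": 0, "az": 0, "claw": 0}, {"tx": 0, "ty": 0.5, "tz": 0, "ax": 0, "ay": 0, "az": 0, "claw": 0}, {"tx": 0, "ty": 0.5, "tz": 0, "ax": 0, "ay": 0, "az": 0, "claw": 0}, {"tx": 0, "ty": 0.5, "tz": 0, "ax": 0, "ay": 0, "az": 0, "claw": 0}, {"tx": 0, "ty": 0.5, "tz": 0, "ax": 0, "ay": 0, "az": 0, "claw": 0}])

```text
time_s: 7.27
tcp_pos: [0.5312, -0.0796, 0.0055]
ee_rot: [[-0.998, 0.057, -0.0], [0.057, 0.998, -0.0], [0.0, -0.0, -1.0]]
wrist_force: [0.1, -3.0, 1.0]
gripper_width: 0.003
gripper_force: 1.4
```

```bash
python3 - <<'E'
from h import *
st(); board('scene'); board('side')
E
```

```text
t 7.2667 tcp bed mm [-55.2  -0.4   5.5] yaw y 86.72 F [ 0.1 -3.   1. ] w 0.003
scene board x [-40.1 102.8] rect [30.8 -0.2] [148.9 105.1] 0.17 z 44.8
   z half 44.7   z half 44.9
side board x [-39.7 107. ] rect [31.7  0.1] [153.4 105.9] 0.04 z 42.6
   z half 42.7   z half 42.3
```

Call:
drive_tool(rows=[{"tx": 0, "ty": 0.4, "tz": 0, "ax": 0, "ay": 0, "az": 0, "claw": 0}, {"tx": 0, "ty": 0.4, "tz": 0, "ax": 0, "ay": 0, "az": 0, "claw": 0}, {"tx": 0, "ty": 0.4, "tz": 0, "ax": 0, "ay": 0, "az": 0, "claw": 0}, {"tx": 0, "ty": 0.4, "tz": 0, "ax": 0, "ay": 0, "az": 0, "claw": 0}, {"tx": 0, "ty": 0.4, "tz": 0, "ax": 0, "ay": 0, "az": 0, "claw": 0}, {"tx": 0, "ty": 0.4, "tz": 0, "ax": 0, "ay": 0, "az": 0, "claw": 0}, {"tx": 0, "ty": 0.4, "tz": 0, "ax": 0, "ay": 0, "az": 0, "claw": 0}, {"tx": 0, "ty": 0.25, "tz": 0, "ax": 0, "ay": 0, "az": 0, "claw": 0}, {"tx": 0, "ty": 0.25, "tz": 0, "ax": 0, "ay": 0, "az": 0, "claw": 0}, {"tx": 0, "ty": 0.25, "tz": 0, "ax": 0, "ay": 0, "az": 0, "claw": 0}])

```text
time_s: 8.2
tcp_pos: [0.5331, -0.0444, 0.0054]
ee_rot: [[-0.998, 0.057, -0.0], [0.057, 0.998, -0.0], [0.0, -0.0, -1.0]]
wrist_force: [0.0, -2.1, -0.3]
gripper_width: 0.007
gripper_force: 0.7
```

```bash
python3 - <<'E'
from h import *
st(); board('scene'); board('side')
E
```

```text
t 8.2 tcp bed mm [-19.9  -0.3   5.4] yaw y 86.72 F [ 0.  -2.1 -0.3] w 0.007
scene board x [ -4.8 138.4] rect [66.2 -0.1] [150.6 105.5] 0.14 z 44.7
   z half 44.7   z half 44.6
side board x [ -5.2 142. ] rect [67.1  0. ] [152.5 105.9] 0.12 z 35.2
   z half 35.4   z half 35.1
```

The side view, taken 0.05 s later, shows the board dropped. I'll confirm that.

Call:
drive_tool(rows=[{"tx": 0, "ty": 0.1, "tz": 0, "ax": 0, "ay": 0, "az": 0, "claw": 0}, {"tx": 0, "ty": 0.1, "tz": 0, "ax": 0, "ay": 0, "az": 0, "claw": 0}, {"tx": 0, "ty": 0, "tz": 0, "ax": 0, "ay": 0, "az": 0, "claw": 0}, {"tx": 0, "ty": 0, "tz": 0, "ax": 0, "ay": 0, "az": 0, "claw": 0}])

```text
time_s: 8.63
tcp_pos: [0.5335, -0.0427, 0.0056]
ee_rot: [[-0.998, 0.057, 0.0], [0.057, 0.998, 0.0], [-0.0, 0.0, -1.0]]
wrist_force: [0.5, -1.0, 0.1]
gripper_width: 0.006
gripper_force: 0.3
```

```bash
python3 - <<'E'
from h import *
st(); board('scene'); board('side')
E
```

```text
t 8.6333 tcp bed mm [-18.2  -0.6   5.6] yaw y 86.72 F [ 0.5 -1.   0.1] w 0.006
scene board x [ -3.3 139.9] rect [67.4  0.1] [105.1 147.9] 89.59 z 36.8
   z half 36.8   z half 36.9
side board x [ -4.  142.1] rect [67.  0.] [154.2 105.9] 0.07 z 34.7
   z half 34.7   z half 34.6
```

The board is seated and level: both views show an 8 mm drop and x ≈ 67–68 mm. I'll back off, lift, and move outside the bolt tab.

Call:
drive_tool(rows=[{"tx": 0, "ty": -1, "tz": 0, "ax": 0, "ay": 0, "az": 0, "claw": 0}, {"tx": 0, "ty": -0.5, "tz": 0, "ax": 0, "ay": 0, "az": 0, "claw": 0}, {"tx": 0, "ty": 0, "tz": -3.3, "ax": 0, "ay": 0, "az": 0, "claw": 0}, {"tx": 0, "ty": 0, "tz": -3.3, "ax": 0, "ay": 0, "az": 0, "claw": 0}, {"tx": 0, "ty": 0, "tz": -3.4, "ax": 0, "ay": 0, "az": 0, "claw": 0}, {"tx": -2.8, "ty": 2, "tz": 0, "ax": 0, "ay": 0, "az": 0, "claw": 0}, {"tx": -2.8, "ty": 2, "tz": 0, "ax": 0, "ay": 0, "az": 0, "claw": 0}, {"tx": -2.8, "ty": 2, "tz": 0, "ax": 0, "ay": 0, "az": 0, "claw": 0}, {"tx": -2.8, "ty": 2, "tz": 0, "ax": 0, "ay": 0, "az": 0, "claw": 0}, {"tx": -2.8, "ty": 2.3, "tz": 0, "ax": 0, "ay": 0, "az": 0, "claw": 0}])

```text
time_s: 9.57
tcp_pos: [0.6792, 0.0369, 0.1055]
ee_rot: [[-0.998, 0.059, -0.0], [0.059, 0.998, 0.0], [0.0, 0.0, -1.0]]
wrist_force: [0.1, -0.8, 0.8]
gripper_width: 0.004
gripper_force: 0.0
```

Call:
drive_tool(rows=[{"tx": 0, "ty": 0, "tz": 0, "ax": 0, "ay": 0, "az": 0, "claw": 0}, {"tx": 0, "ty": 0, "tz": 2.5, "ax": 0, "ay": 0, "az": 0, "claw": 0}, {"tx": 0, "ty": 0, "tz": 2.5, "ax": 0, "ay": 0, "az": 0, "claw": 0}, {"tx": 0, "ty": 0, "tz": 2.4, "ax": 0, "ay": 0, "az": 0, "claw": 0}, {"tx": 0, "ty": 0, "tz": 0, "ax": 0, "ay": 0, "az": 0, "claw": 0}, {"tx": 0, "ty": 0, "tz": 0, "ax": 0, "ay": 0, "az": 0, "claw": 0}])

```text
time_s: 10.07
tcp_pos: [0.6771, 0.0362, 0.0301]
ee_rot: [[-0.998, 0.058, -0.004], [0.058, 0.998, -0.001], [0.003, -0.001, -1.0]]
wrist_force: [0.5, 0.4, 0.7]
gripper_width: 0.008
gripper_force: 0.0
```

```bash
cat >> h.py <<'E'
def tab(n):
    im,d=capture(n); B=bed(cloud(n,d)); P=B[(abs(B[...,0]-70)<22)&(B[...,1]<-62)&(B[...,1]>-118)&(B[...,2]>56)&(B[...,2]<80)&(im.min(2)>80)]
    print(n,'tab',len(P),P.mean(0).round(1) if len(P) else '',np.percentile(P[:,1],[2,98]).round(1) if len(P) else ''); return im
E
python3 - <<'E'
from h import *
st(); board('side'); tab('side'); im=tab('scene'); s=sense(); w,_=capture('wrist'); save('pics/b5.png',np.vstack([cv2.resize(im[180:280,250:440],(560,295)),cv2.resize(w[100:300],(560,200))]))
E
```

```text
t 10.0667 tcp bed mm [  68.8 -139.4   30.1] yaw y 86.7 F [0.5 0.4 0.7] w 0.008
side board x [ -4.8 142.6] rect [68.6 -0.1] [152.3 105.9] 0.03 z 34.7
   z half 34.8   z half 34.6
side tab 76 [  71.4 -103.8   65.5] [-109.  -100.3]
scene tab 13 [  53.5 -106.3   70.6] [-110.1 -102.4]
```

View pics/b5.png

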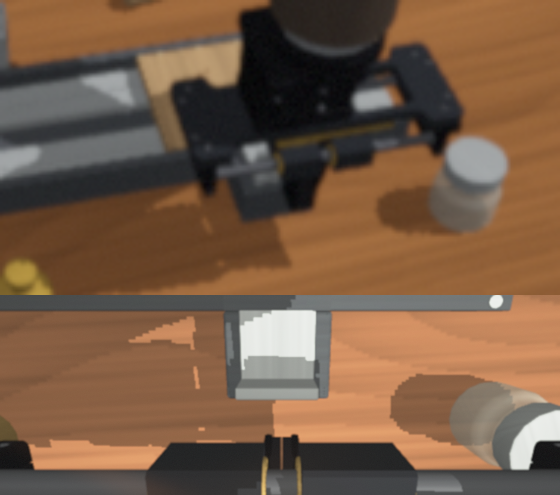

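The composite shows the tips at column 282 of the lower part, directly outside the tab (columns 235–320), and the jar is clear. I'll push the bolt.

Call:
drive_tool(rows=[{"tx": 0.5, "ty": 0, "tz": 0, "ax": 0, "ay": 0, "az": 0, "claw": 0}, {"tx": 0.5, "ty": 0, "tz": 0, "ax": 0, "ay": 0, "az": 0, "claw": 0}, {"tx": 0.5, "ty": 0, "tz": 0, "ax": 0, "ay": 0, "az": 0, "claw": 0}, {"tx": 0.5, "ty": 0, "tz": 0, "ax": 0, "ay": 0, "az": 0, "claw": 0}, {"tx": 0.5, "ty": 0, "tz": 0, "ax": 0, "ay": 0, "az": 0, "claw": 0}, {"tx": 0.5, "ty": 0, "tz": 0, "ax": 0, "ay": 0, "az": 0, "claw": 0}, {"tx": 0.5, "ty": 0, "tz": 0, "ax": 0, "ay": 0, "az": 0, "claw": 0}])

```text
time_s: 10.85
tcp_pos: [0.6434, 0.0393, 0.0319]
ee_rot: [[-0.998, 0.057, 0.002], [0.057, 0.998, 0.0], [-0.002, 0.0, -1.0]]
wrist_force: [1.0, 0.5, 0.7]
gripper_width: 0.006
gripper_force: 0.9
```

Call:
drive_tool(rows=[{"tx": 0.4, "ty": 0, "tz": 0, "ax": 0, "ay": 0, "az": 0, "claw": 0}, {"tx": 0.4, "ty": 0, "tz": 0, "ax": 0, "ay": 0, "az": 0, "claw": 0}, {"tx": 0.3, "ty": 0, "tz": 0, "ax": 0, "ay": 0, "az": 0, "claw": 0}, {"tx": 0.3, "ty": 0, "tz": 0, "ax": 0, "ay": 0, "az": 0, "claw": 0}, {"tx": 0, "ty": 0, "tz": 0, "ax": 0, "ay": 0, "az": 0, "claw": 0}])

```text
time_s: 11.27
tcp_pos: [0.6286, 0.0401, 0.0315]
ee_rot: [[-0.998, 0.057, -0.001], [0.057, 0.998, 0.0], [0.001, 0.0, -1.0]]
wrist_force: [0.5, -0.1, 0.2]
gripper_width: 0.006
gripper_force: 0.3
```

```bash
python3 - <<'E'
from h import *
st(); board('side'); tab('side'); tab('scene')
E
```

```text
t 11.2667 tcp bed mm [ 69.9 -90.7  31.5] yaw y 86.72 F [ 0.5 -0.1  0.2] w 0.006
side board x [ -4.9 142.7] rect [67.8 -0. ] [105.9 153.1] 89.97 z 34.7
   z half 34.6   z half 34.7
side tab 75 [ 70.5 -76.   65.1] [-79.9 -73.4]
scene tab 25 [ 53.7 -80.2  65.2] [-82.6 -76.3]
```

The tab is moving. I'll creep on until the stop is felt.

Call:
drive_tool(rows=[{"tx": 0.2, "ty": 0, "tz": 0, "ax": 0, "ay": 0, "az": 0, "claw": 0}, {"tx": 0.2, "ty": 0, "tz": 0, "ax": 0, "ay": 0, "az": 0, "claw": 0}, {"tx": 0, "ty": 0, "tz": 0, "ax": 0, "ay": 0, "az": 0, "claw": 0}])

```text
time_s: 11.67
tcp_pos: [0.6248, 0.0402, 0.0311]
ee_rot: [[-0.998, 0.057, -0.001], [0.057, 0.998, 0.0], [0.001, -0.0, -1.0]]
wrist_force: [0.8, -0.9, -0.5]
gripper_width: 0.006
gripper_force: 0.4
```

Call:
drive_tool(rows=[{"tx": 0.2, "ty": 0, "tz": 0, "ax": 0, "ay": 0, "az": 0, "claw": 0}, {"tx": 0, "ty": 0, "tz": 0, "ax": 0, "ay": 0, "az": 0, "claw": 0}, {"tx": 0, "ty": 0, "tz": 0, "ax": 0, "ay": 0, "az": 0, "claw": 0}])

```text
time_s: 11.92
tcp_pos: [0.6229, 0.0403, 0.0314]
ee_rot: [[-0.998, 0.057, -0.001], [0.057, 0.998, -0.0], [0.001, -0.0, -1.0]]
wrist_force: [1.5, 0.6, -0.2]
gripper_width: 0.002
gripper_force: 0.2
```

```bash
python3 - <<'E'
from h import *
st(); board('side'); tab('side'); tab('scene')
E
```

```text
t 11.9167 tcp bed mm [ 69.8 -85.   31.4] yaw y 86.72 F [ 1.5  0.6 -0.2] w 0.002
side board x [ -4.1 142.9] rect [68.5  0. ] [105.9 152.3] 89.93 z 34.6
   z half 34.6   z half 34.6
side tab 76 [ 70.9 -70.3  65.3] [-74.4 -66.8]
scene tab 24 [ 53.8 -74.5  66.4] [-76.5 -70.4]
```

Call:
drive_tool(rows=[{"tx": 0.2, "ty": 0, "tz": 0, "ax": 0, "ay": 0, "az": 0, "claw": 0}, {"tx": 0, "ty": 0, "tz": 0, "ax": 0, "ay": 0, "az": 0, "claw": 0}, {"tx": 0, "ty": 0, "tz": 0, "ax": 0, "ay": 0, "az": 0, "claw": 0}])

```text
time_s: 12.32
tcp_pos: [0.6227, 0.0405, 0.0318]
ee_rot: [[-0.998, 0.057, 0.003], [0.057, 0.998, 0.0], [-0.003, 0.001, -1.0]]
wrist_force: [5.5, -1.3, -1.9]
gripper_width: 0.006
gripper_force: 2.6
```

Contact force rose to 5.5 N and the TCP stopped. One more millimetre will confirm the stop, then I'll retreat outward and up.

Call:
drive_tool(rows=[{"tx": 0.1, "ty": 0, "tz": 0, "ax": 0, "ay": 0, "az": 0, "claw": 0}, {"tx": 0, "ty": 0, "tz": 0, "ax": 0, "ay": 0, "az": 0, "claw": 0}, {"tx": 0, "ty": 0, "tz": 0, "ax": 0, "ay": 0, "az": 0, "claw": 0}])

```text
time_s: 12.57
tcp_pos: [0.6227, 0.0406, 0.0319]
ee_rot: [[-0.998, 0.057, 0.005], [0.057, 0.998, 0.001], [-0.005, 0.001, -1.0]]
wrist_force: [7.4, -2.2, -3.5]
gripper_width: 0.005
gripper_force: 3.5
```

Call:
drive_tool(rows=[{"tx": -1, "ty": 0, "tz": 0, "ax": 0, "ay": 0, "az": 0, "claw": 0}, {"tx": -2, "ty": 0, "tz": 0, "ax": 0, "ay": 0, "az": 0, "claw": 0}, {"tx": 0, "ty": 0, "tz": -3, "ax": 0, "ay": 0, "az": 0, "claw": 0}, {"tx": 0, "ty": 0, "tz": -4, "ax": 0, "ay": 0, "az": 0, "claw": 0}, {"tx": 0, "ty": 0, "tz": -4, "ax": 0, "ay": 0, "az": 0, "claw": 0}, {"tx": 0, "ty": 0, "tz": -4, "ax": 0, "ay": 0, "az": 0, "claw": 0}, {"tx": 0, "ty": 0, "tz": 0, "ax": 0, "ay": 0, "az": 0, "claw": 0}, {"tx": 0, "ty": 0, "tz": 0, "ax": 0, "ay": 0, "az": 0, "claw": 0}, {"tx": 0, "ty": 0, "tz": 0, "ax": 0, "ay": 0, "az": 0, "claw": 0}])

```text
time_s: 13.32
tcp_pos: [0.6489, 0.0389, 0.1809]
ee_rot: [[-0.998, 0.058, -0.002], [0.058, 0.998, 0.001], [0.002, 0.0, -1.0]]
wrist_force: [-0.3, -2.0, -0.9]
gripper_width: 0.008
gripper_force: 0.0
```

```bash
python3 - <<'E'
from h import *
st(); board('side'); im=tab('side'); tab('scene'); save('pics/f6.png',cv2.resize(im[120:330,130:410],None,fx=2,fy=2))
E
```

```text
t 13.3167 tcp bed mm [  69.9 -111.   180.9] yaw y 86.7 F [-0.3 -2.  -0.9] w 0.008
side board x [ -5.3 142.8] rect [67.7 -0. ] [106.  154.3] 90.0 z 34.6
   z half 34.6   z half 34.6
side tab 80 [ 71.3 -70.5  65.2] [-76.  -67.1]
scene tab 106 [ 68.4 -74.2  66.1] [-76.5 -69.7]
```

View pics/f6.png

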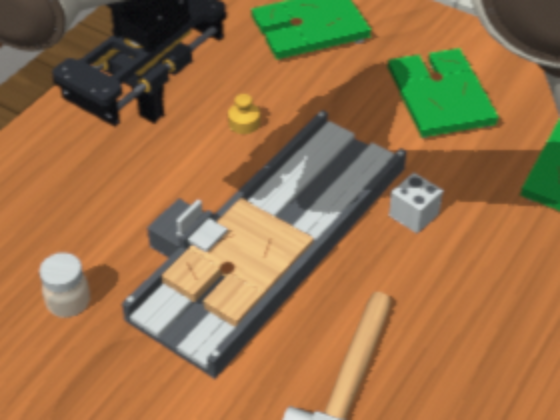

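The final side crop shows the board seated at (240,255) and the bolt at (205,235) lying over it. The hand is clear, and the bystanders are where they were. I'm handing in.

```bash
python3 -c "
from station import finish_job
print(finish_job())"
```

```text
the job is handed in; nothing more can be done
None
```

The board is seated level in the notches, the bolt is fully home against its stop over it, the hand is clear, and I have handed the job in; the hand-in returned no verdict.

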